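Start the food processor and hold the pusher down

TASK

Get the food processor shredding, using only pushes of the fingertips: first press the red-marked end of the black rocker fully down to switch it on, then press the green key all the way in and let it spring back, then push the orange-capped pusher down the feed tube until the cap sits on the tube's rim, and keep pressing on it: the program finishes while still holding the pusher down. Do not press the blue or yellow key or lift the pusher, and leave the other kitchen things where they stand.

Things in the scene. Friction and masses are not known exactly. Their poses are not given: they have to be found in the camera images.
- processor: sage-green food processor, fixed. Origin: on the table under the middle of its 200 x 375 mm footprint; own +x points to its back (away from the robot at yaw 0), own +y to its left, z up. Clear bowl on its left: axis at own y = +100 mm, lid radius 79 mm, lid top 173 mm above the table; feed tube on that axis, radius 31 mm, rim at 205 mm
- deck (a point): middle of the four control places on the pale control deck (60 mm above the table) on the processor's right. The places lie 31 mm from it along own x and y, either way; the rocker and three keys fill them in any arrangement. The inner two are 101 mm from the bowl lid's edge: turn the gripper body's narrow side to the bowl
- rocker_on (a point): middle of the red-marked end of the black rocker switch, on its upper face, 18 mm beyond the pivot (towards the processor's own +x). The rocker plate is 52 mm long along own x and 26 mm wide, on a grey base. Off, this end is up, 82 mm above the table; on, 75 mm. It swings down with 2 to 4 N and stays where left
- rocker (a joint): rocker angle, rad: -0.2 off (red end up), +0.2 on (red end fully down)
- green_key_top (a point): centre of the top face of the round green key (30 mm across in a 46 mm black ring), 82 mm above the table when released; presses straight down
- green_key (a joint): green key: 0 released, 0.006 m fully down; springs back by itself, fully down takes about 5 N
- blue_key_top (a point): centre of the top face of the round blue key (30 mm across in a 46 mm black ring), 82 mm above the table when released; presses straight down
- blue_key (a joint): blue key: 0 released, 0.006 m fully down; springs back by itself, fully down takes about 5 N
- yellow_key_top (a point): centre of the top face of the round yellow key (30 mm across in a 46 mm black ring), 82 mm above the table when released; presses straight down
- yellow_key (a joint): yellow key: 0 released, 0.006 m fully down; springs back by itself, fully down takes about 5 N
- pusher_top (a point): centre of the flat top of the pusher's orange cap (68 mm across, 15 mm thick, on a grey 48 mm round shaft in the feed tube); 270 mm above the table at joint value 0, 220 mm when the cap sits on the tube's rim
- pusher (a joint): how far the pusher has gone down, m: starts between 0 and 0.02, 0.05 is fully home with the cap on the tube's rim (rigid stop), negative is lifted. Sprung: it takes about 4 N near the top, rising to about 12 N at the rim, and comes back up about 25 mm if let go at the bottom
- spice_jar: jar with a red cap, 44 mm across, 90 mm high, beside the control deck; loose, leave it alone
- measuring_cup: blue mug, 72 mm across, 75 mm high, in front of the processor; loose, leave it alone
- courgette: whole dark-green courgette, about 200 mm long, 48 mm thick, lying on the white-washed cutting board on the left; loose, leave it alone
- courgette_end: courgette stub, 48 mm across, 62 mm high, upright on the cutting board; loose, leave it alone
- grater: steel box grater, 106 x 92 mm, 236 mm high, far right; loose, leave it alone
- mixing_bowl: steel bowl, 180 mm across, 85 mm high, right; loose, leave it alone
- spatula: wooden-handled spatula lying beyond the processor; loose, leave it alone

How it is judged:
By the outcome, as a careful person would: the job done as asked, in the order asked, and still so for the second after the job is handed in, while the arm keeps its last pose, push and grip.
It also fails if it takes over 38 s, if anything falls off the work surface, if the arm or the gripper's body presses on something with over 40 N, if the wrist force passes 120 N, or if a joint passes its speed limit or range.

ROBOT

A 6-joint arm with a two-finger parallel gripper is mounted at the origin on the work surface. World frame = base frame: x ahead of the robot, y to its left, z up, the work surface at z = 0. Lengths are in m, angles in rad, forces in N, time in s.
With the tool pointing down it reaches from about 0.375 to 0.9 m from the base axis. Payload 3.1 kg.
Tool frame: the origin (TCP) lies between the finger pads; the fingertips stand 19 mm ahead of it and the grasp point (between the pads) is the TCP; z points along the fingers, y is the line along which they close (so a half turn about z gives the same grasp; the last joint's range is limited). The gripper opens to 87 mm and grips with 3 to 60 N. Pads are 19 mm wide; open, the fingers measure 117 mm over their backs; the gripper's body (75 mm by 190 mm) begins 51 mm behind the grasp point.
Start: joints at [-1.407, 0.527, 1.433, -0, 1.181, -0.178], TCP at [0.21, -0.589, 0.242] pointing down, gripper open.
Joint ranges: [-3.08, 3.08], [-0.75, 2.2], [0.22, 2.44], [-1.43, 4.57], [0, 2.65], [-2.85, 2.85]. Speed limits (rad/s): [2.79, 2.79, 3.14, 3.14, 3.14, 3.14].

INTERFACE

Orientations are given as a unit quaternion [x, y, z, w].
In Python, from rig import telemetry, viewer, hand_in gives the robot as it stands. The module is installed in compiled form; this text tells all that it offers.
- The arm moves only by the shell command python3 -m creep 'ROWS' [FORCE]. ROWS is JSON, a list of rows, each an object with "translation": the shift along the tool's x, y, z in mm, a list of three; "roll": the turn about the tool's z in degrees; "gripper": the finger opening in mm, from 0 to 87. In form: [{"translation": [tx, ty, tz], "roll": roll, "gripper": gripper}, ...]. A call has 1 to 5 rows; each row is the pose to reach, as a shift and turn from the pose commanded when the call began, along the tool's axes at that moment; what a row does not reach only later rows make up. A row lasts 1/12 s, in which the tool goes at most 41.7 mm and 7.16 degrees, less where a joint would pass 70% of its speed; a pose out of reach is approached as far as the arm can. A call with a gripper value outside its range is refused whole. The fingers move at their own pace and stop on an object; FORCE is the grip in N (left out, the last holds). Time passes only in rows, so rows that repeat a pose let the fingers close. It gives the time, the measured TCP pose, the force, the opening and the grip force at its end, in the units of the state.
- telemetry.get_obs(): the state, without advancing time (a new reading comes with each control period).
- viewer.camera(name): name is "side" or "top" or "wrist"; returns the picture (384x512x3 uint8, blue, green, red); there is no depth.
- viewer.camera_info(name): a dict with "intrinsics" (3x3 intrinsics, pixels), "k1" (the pictures are not rectified: a ray, as slopes to the right and down, at radius r is drawn at 1 + k1 r^2 times it, then the intrinsics apply), "rvec" (rotation vector, rad) and "tvec" (3), from world to camera coordinates, as OpenCV has them; the wrist camera has in their place "hand_eye" (4x4, takes a point from camera to tool coordinates, whose origin is the TCP and whose axes are the flange's). Camera axes: x right, y down, z forward; pixel columns grow to the right and rows downward; lengths in m; the calibration is good to about 2 mm. A picture is of the moment at which its call begins: read the wrist's pose just before it. camera_info takes no time and is no camera call.
- hand_in(): hands the job in; it is judged then, once.
Trained networks look in the newest picture that a camera, given by its name, has taken for a name from the list of things; names that differ only in an ending like _2 or _b are one class to them, and where a whole thing is asked for, a point or a joint stands for the part that bears it (a point fixed in the world has none). Each returns a list of dicts, best first, with "p" (0 to 1); they miss things now and then, are a little off and sometimes report something else, mostly with a low value. They report only what shows in the picture. A call takes as long as a camera call.
- viewer.recognise(camera, thing): "bbox" ([left, top, width, height] in pixels, round what is visible of it).
The state is a dict: "time": time; "q": joint angles; "joint_velocities": joint speeds; "joint_torque": joint torques, N m; "position": TCP position; "tool_rot": TCP orientation; "ft_force": force on the tool from outside, world axes, zero at the start; "moment": the same for the moment, N m; "grip_width": finger opening in m; "grip_force": force on a finger pad.
Only numpy, scipy, OpenCV 4.12 (cv2) and the standard library are available. Lean on these libraries where they do the work, as an engineer would, in place of code of your own. Each camera call takes 0.05 s, during which the arm holds its last target. There are 200 camera calls.

## Working session

There is one attempt and no reset: what is moved stays moved. The work goes in short steps, Python scripts to look and compute and a shell command to move; the robot and the scene stay as the last step left them, time stands still between calls to the robot, and variables do not carry over. Pictures are saved under pics/ and viewed, at most 10 in all, crops included, and the job is handed in when it is done.

```bash
mkdir -p pics
cat > h.py <<'E'
import numpy as np, cv2
from scipy.spatial.transform import Rotation as R
from rig import telemetry, viewer
def cam(n):
    i=viewer.camera_info(n); K=np.array(i["intrinsics"]); 
    if "rvec" in i:
        Rm=R.from_rotvec(np.ravel(i["rvec"])).as_matrix(); t=np.ravel(i["tvec"])
    else:
        o=telemetry.get_obs(); T=np.eye(4); T[:3,:3]=R.from_quat(o["tool_rot"]).as_matrix(); T[:3,3]=o["position"]
        M=np.linalg.inv(T@np.array(i["hand_eye"])); Rm=M[:3,:3]; t=M[:3,3]
    return K,float(i["k1"]),Rm,t
def atz(n,uv,z,c=None):
    K,k1,Rm,t=c or cam(n)
    s=cv2.undistortPoints(np.array([[uv]],float),K,np.array([k1,0,0,0.]))[0,0]
    C=-Rm.T@t; d=Rm.T@np.r_[s,1]; return C+d*(z-C[2])/d[2]
def proj(n,p,c=None):
    K,k1,Rm,t=c or cam(n)
    return cv2.projectPoints(np.array([p],float).reshape(-1,1,3),cv2.Rodrigues(Rm)[0],t,K,np.array([k1,0,0,0.]))[0][:,0]
E
python3 - <<'E'
from h import *
for n in("top","side"):
    cv2.imwrite(f"pics/{n}0.png",viewer.camera(n)); c=cam(n); print(n,"C",(-c[2].T@c[3]).round(3))
    for th,z in(("rocker_on",.082),("green_key_top",.082),("blue_key_top",.082),("yellow_key_top",.082),("pusher_top",.26),("deck",.06),("processor",.1),("spice_jar",.09),("measuring_cup",.075)):
        for r in viewer.recognise(n,th)[:2]:
            b=r["bbox"]; print(n,th,round(r["p"],2),np.round(b),atz(n,(b[0]+b[2]/2,b[1]+b[3]/2),z,c).round(3))
o=telemetry.get_obs();print(o["time"],o["tool_rot"],o["ft_force"])
E
```

```text
top C [ 0.34  -0.016  1.659]
top rocker_on 0.51 [291. 205.  12.  17.] [ 0.549 -0.162  0.082]
top green_key_top 0.44 [276. 207.  11.   8.] [ 0.557 -0.111  0.082]
top pusher_top 0.6 [213. 174.  23.  22.] [0.613 0.067 0.26 ]
top deck 0.74 [201. 156. 113.  76.] [ 0.621 -0.033  0.06 ]
top processor 0.79 [197. 155. 118.  75.] [ 0.618 -0.025  0.1  ]
top spice_jar 0.57 [318. 203.  14.  16.] [ 0.554 -0.255  0.09 ]
top measuring_cup 0.57 [200. 238.  30.  22.] [0.433 0.11  0.075]
top measuring_cup 0.24 [276. 188.  11.   9.] [ 0.621 -0.114  0.075]
side C [-0.131 -0.916  1.469]
side rocker_on 0.49 [276. 242.  11.   8.] [ 0.546 -0.185  0.082]
side rocker_on 0.29 [279. 184.  37.  32.] [ 0.748 -0.04   0.082]
side green_key_top 0.52 [273. 228.   4.   8.] [ 0.571 -0.116  0.082]
side blue_key_top 0.54 [283. 223.   5.   7.] [ 0.619 -0.12   0.082]
side yellow_key_top 0.39 [291. 235.  10.   9.] [ 0.609 -0.193  0.082]
side pusher_top 0.81 [250. 163.  15.  20.] [0.604 0.048 0.26 ]
side deck 0.66 [232. 164.  82. 102.] [ 0.629 -0.029  0.06 ]
side processor 0.61 [232. 164.  78. 102.] [ 0.601 -0.05   0.1  ]
side spice_jar 0.76 [292. 251.  11.  23.] [ 0.544 -0.282  0.09 ]
side spice_jar 0.19 [284. 224.   4.   6.] [ 0.618 -0.125  0.09 ]
1.0 [ 9.85345424e-01  1.70570795e-01 -5.70805129e-06 -2.86698893e-06] [ 0.60167258 -0.47841613  1.13597707]
```

Run:
```python
import cv2
a=cv2.imread("pics/top0.png")[145:270,185:345];cv2.imwrite("pics/top0c.png",cv2.resize(a,None,fx=4.8,fy=4.8,interpolation=cv2.INTER_CUBIC))
```

```text
(no output)
```

View pics/top0c.png

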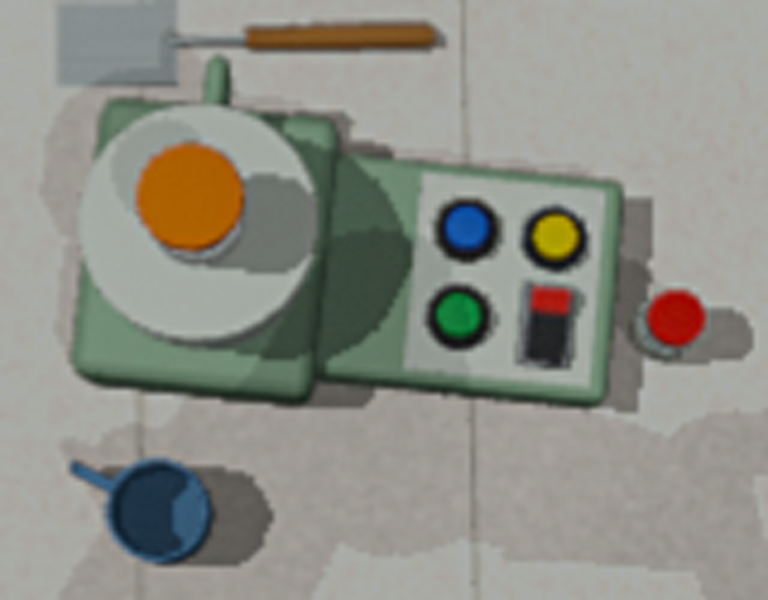

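Run:
```python
from h import *
from scipy.optimize import least_squares
c=cam("top"); cs=cam("side"); ims={"top":cv2.imread("pics/top0.png"),"side":cv2.imread("pics/side0.png")}
lim={"blue":((100,130),),"green":((55,85),),"yellow":((22,35),),"red":((0,8),),"orange":((9,20),)}
rng={"top":(slice(165,222),slice(205,312)),"side":(slice(155,260),slice(235,300))}
cen={}
for n,im in ims.items():
    hsv=cv2.cvtColor(im,cv2.COLOR_BGR2HSV)
    for k,((a,b),) in lim.items():
        m=cv2.inRange(hsv,(a,150,60),(b,255,255)); 
        w=np.zeros_like(m); w[rng[n]]=m[rng[n]]
        N,L,S,C=cv2.connectedComponentsWithStats(w)
        if N>1:
            i=1+np.argmax(S[1:,4]); cen[n,k]=C[i]; print(n,k,S[i],C[i].round(1), atz(n,C[i],.26 if k=="orange" else .082,cam(n)).round(4))
```

```text
top blue [278 188   9   9  72] [281.8 191.9] [ 0.6216 -0.1134  0.082 ]
top green [276 206   9   9  69] [280. 210.] [ 0.5608 -0.1059  0.082 ]
top yellow [296 189  10  10  76] [300.3 193.8] [ 0.6146 -0.1748  0.082 ]
top red [296 205   8   5  37] [299.2 207. ] [ 0.5702 -0.1699  0.082 ]
top orange [214 175  22  22 374] [224.2 185.6] [0.6111 0.0683 0.26  ]
side blue [283 225   6   4  23] [285.4 226.6] [ 0.6192 -0.1194  0.082 ]
side yellow [291 235   7   5  30] [294.1 237.2] [ 0.6127 -0.1807  0.082 ]
side red [292 253   8   7  52] [295.8 256.1] [ 0.5597 -0.2524  0.082 ]
side orange [249 165  15  12 143] [256.  170.3] [0.6096 0.0614 0.26  ]
```

Run:
```python
import cv2
a=cv2.imread("pics/side0.png")[150:290,215:335];cv2.imwrite("pics/side0c.png",cv2.resize(a,None,fx=4.2,fy=4.2,interpolation=cv2.INTER_CUBIC))
```

```text
(no output)
```

View pics/side0c.png

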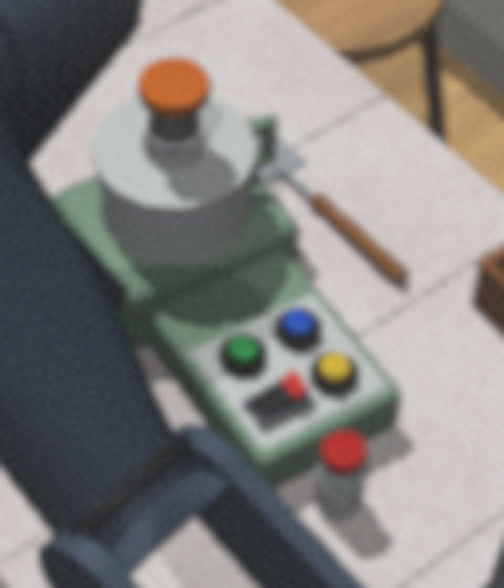

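```bash
cat >> h.py <<'E'
def go(p,yaw=None):
    o=telemetry.get_obs(); M=R.from_quat(o["tool_rot"]).as_matrix(); y=np.degrees(np.arctan2(M[1,0],M[0,0]))
    d=np.array(p)-o["position"]
    print("t",round(o["time"],2),"pos",np.round(o["position"],4),"yaw",round(y,2),"tilt",M[2].round(3),"F",np.round(o["ft_force"],1),"->mm",(M.T@d*1000).round(1),"roll",None if yaw is None else round(y-yaw,2))
E
python3 - <<'E'
from h import *
c=cam("top")
for th,z in(("grater",.236),("mixing_bowl",.085)):
    for r in viewer.recognise("top",th)[:1]:
        b=r["bbox"]; print(th,r["p"],b,[atz("top",(b[0]+i*b[2],b[1]+j*b[3]),z,c).round(3)[:2] for i,j in((0,0),(1,1))])
go((.5712,-.1697,.25),83.3)
print(np.round(viewer.camera_info("wrist")["hand_eye"],3))
E
```

```text
grater 0.9 [363.1, 161.6, 39.2, 41.6] [array([ 0.685, -0.354]), array([ 0.555, -0.467])]
mixing_bowl 0.67 [373.7, 211.4, 55.7, 58.1] [array([ 0.552, -0.417]), array([ 0.357, -0.591])]
t 1.1 pos [ 0.2101 -0.5886  0.2415] yaw 19.64 tilt [-0. -0. -1.] F [ 0.5  1.4 -0.5] ->mm [ 480.9 -273.1   -8.5] roll -63.66
[[-0.001 -0.957 -0.292  0.08 ]
 [ 1.    -0.001  0.     0.   ]
 [-0.    -0.292  0.957 -0.143]
 [ 0.     0.     0.     1.   ]]
```

```bash
python3 -m creep '[{"translation":[20,-10,-35],"roll":-7,"gripper":0},{"translation":[56,-31,-60],"roll":-14,"gripper":0},{"translation":[91,-52,-60],"roll":-21,"gripper":0},{"translation":[126,-73,-60],"roll":-28,"gripper":0},{"translation":[161,-94,-60],"roll":-35,"gripper":0}]' && python3 -c "
from h import *
go((.5877,-.1404,.27),83.3)"
```

```text
time: 1.52
position: [0.3288, -0.4477, 0.3025]
tool_rot: [0.887, 0.461, 0.0, 0.001]
ft_force: [0.3, 0.6, -0.8]
grip_width: 0.0615
grip_force: 0.0
t 1.52 pos [ 0.3288 -0.4477  0.3025] yaw 54.92 tilt [-0.001  0.002 -1.   ] F [ 0.3  0.6 -0.8] ->mm [400.3  35.2  32.2] roll -28.38
```

```bash
python3 -m creep '[{"translation":[40,4,0],"roll":-7,"gripper":0},{"translation":[80,7,0],"roll":-14,"gripper":0},{"translation":[120,11,0],"roll":-21,"gripper":0},{"translation":[160,14,0],"roll":-28,"gripper":0},{"translation":[200,18,0],"roll":-28.4,"gripper":0}]' && python3 -c "
from h import *
go((.5877,-.1404,.27),83.3)"
```

```text
time: 1.93
position: [0.4592, -0.2942, 0.3018]
tool_rot: [0.747, 0.664, -0.0, 0.0]
ft_force: [-0.0, -0.0, -0.4]
grip_width: 0.0284
grip_force: 0.0
t 1.93 pos [ 0.4592 -0.2942  0.3018] yaw 83.28 tilt [-0.  0. -1.] F [-0.  -0.  -0.4] ->mm [167.8 109.6  31.8] roll -0.02
```

```bash
python3 -m creep '[{"translation":[34,22,6],"roll":0,"gripper":0},{"translation":[68,44,12],"roll":0,"gripper":0},{"translation":[102,66,18],"roll":0,"gripper":0},{"translation":[136,88,25],"roll":0,"gripper":0},{"translation":[167,110,32],"roll":0,"gripper":0}]' && python3 -m creep '[{"translation":[0,0,0],"roll":0,"gripper":0},{"translation":[0,0,0],"roll":0,"gripper":0},{"translation":[0,0,0],"roll":0,"gripper":0}]'
python3 - <<'E'
from h import *
c=cam("wrist"); im=viewer.camera("wrist"); cv2.imwrite("pics/w1.png",im)
for th,z in(("rocker_on",.082),("green_key_top",.082),("blue_key_top",.082),("yellow_key_top",.082),("pusher_top",.265)):
    for r in viewer.recognise("wrist",th)[:1]:
        b=r["bbox"]; print(th,round(r["p"],2),np.round(b),atz("wrist",(b[0]+b[2]/2,b[1]+b[3]/2),z,c).round(4))
go((.5877,-.1404,.27),83.3)
hsv=cv2.cvtColor(im,cv2.COLOR_BGR2HSV)
for k,a,b in(("blue",100,130),("green",55,85),("yellow",22,35),("red",0,8),("orange",9,20)):
    N,L,S,C=cv2.connectedComponentsWithStats(cv2.inRange(hsv,(a,150,50),(b,255,255)))
    for i in 1+np.argsort(-S[1:,4])[:2]: print(k,S[i],C[i].round(1),atz("wrist",C[i],.082,c).round(4))
E
```

```text
time: 2.35
position: [0.5888, -0.1413, 0.2695]
tool_rot: [0.748, 0.663, 0.0, 0.0]
ft_force: [0.1, -0.7, -0.3]
grip_width: 0.0017
grip_force: 0.0
time: 2.6
position: [0.5875, -0.1436, 0.2694]
tool_rot: [0.748, 0.663, -0.0, -0.0]
ft_force: [0.2, -0.4, -0.5]
grip_width: 0.0007
grip_force: 0.0
rocker_on 0.7 [206. 186.  46.  25.] [ 0.5525 -0.169   0.082 ]
green_key_top 0.74 [146.   1. 224. 231.] [ 0.5927 -0.0897  0.082 ]
blue_key_top 0.56 [274. 122.  28.  34.] [ 0.6189 -0.1147  0.082 ]
yellow_key_top 0.76 [272. 181.  32.  32.] [ 0.6138 -0.1751  0.082 ]
t 2.9 pos [ 0.5873 -0.1447  0.2699] yaw 82.92 tilt [-0.  0. -1.] F [ 0.3 -1.1  0.5] ->mm [ 4.3 -0.1 -0.1] roll -0.38
blue [274 123  30  31 725] [288.9 138.1] [ 0.62   -0.1141  0.082 ]
green [212 124  30  30 709] [226.9 138.4] [ 0.5594 -0.1071  0.082 ]
yellow [484 218  28  56 895] [501.3 246. ] [ 0.8348 -0.2574  0.082 ]
yellow [274 183  29  29 657] [287.7 196.9] [ 0.6129 -0.1747  0.082 ]
red [487 164  25  56 997] [501.3 191.2] [ 0.8296 -0.1949  0.082 ]
red [237 186  16  25 371] [244.8 198.3] [ 0.5685 -0.1708  0.082 ]
orange [ 442  140   70  135 5238] [471.5 203.4] [ 0.8009 -0.2046  0.082 ]
orange [  39  331  366   23 4687] [233.6 343.5] [ 0.5309 -0.3502  0.082 ]
```

View pics/w1.png

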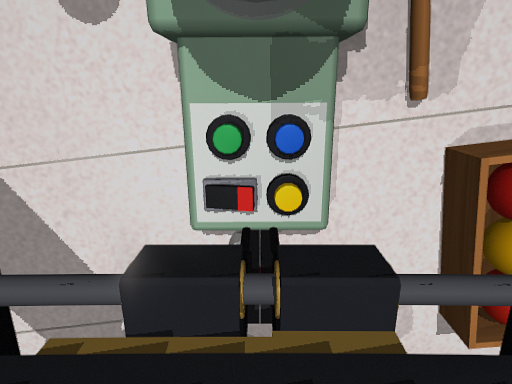

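```bash
python3 -c "
from h import *
go((.574,-.1704,.115),83.3)"
```

```text
t 2.9 pos [ 0.5873 -0.1447  0.2699] yaw 82.92 tilt [-0.  0. -1.] F [ 0.3 -1.1  0.5] ->mm [-27.1 -10.1 154.9] roll -0.38
```

```bash
python3 -m creep '[{"translation":[-14,-5,35],"roll":-0.4,"gripper":0},{"translation":[-27,-10,70],"roll":-0.4,"gripper":0},{"translation":[-27,-10,105],"roll":-0.4,"gripper":0},{"translation":[-27,-10,140],"roll":-0.4,"gripper":0},{"translation":[-27,-10,150],"roll":-0.4,"gripper":0}]' && python3 -m creep '[{"translation":[0,0,0],"roll":0,"gripper":0},{"translation":[0,0,0],"roll":0,"gripper":0},{"translation":[0,0,0],"roll":0,"gripper":0}]' && python3 -c "
from h import *
go((.574,-.1704,.0955),83.3)"
```

```text
time: 3.32
position: [0.571, -0.1687, 0.1149]
tool_rot: [0.747, 0.665, -0.002, -0.004]
ft_force: [-0.2, 0.5, -0.8]
grip_width: 0.0008
grip_force: 0.0
time: 3.57
position: [0.5762, -0.17, 0.1217]
tool_rot: [0.746, 0.665, 0.001, 0.002]
ft_force: [0.4, -0.7, -0.3]
grip_width: 0.0007
grip_force: 0.0
t 3.57 pos [ 0.5762 -0.17    0.1217] yaw 83.44 tilt [-0.002  0.004 -1.   ] F [ 0.4 -0.7 -0.3] ->mm [-0.6 -2.2 26.2] roll 0.14
```

```bash
python3 -m creep '[{"translation":[0,-2,8],"roll":0,"gripper":0},{"translation":[0,-2,14],"roll":0,"gripper":0},{"translation":[0,-2,18],"roll":0,"gripper":0},{"translation":[0,-2,21],"roll":0,"gripper":0},{"translation":[0,-2,23],"roll":0,"gripper":0}]' && python3 -c "
from h import *
go((.574,-.1704,.0955),83.3)"
```

```text
time: 3.98
position: [0.5737, -0.1691, 0.0969]
tool_rot: [0.746, 0.665, 0.001, 0.001]
ft_force: [2.2, 1.0, 3.6]
grip_width: 0.0003
grip_force: 1.8
t 3.98 pos [ 0.5737 -0.1691  0.0969] yaw 83.43 tilt [-0.     0.003 -1.   ] F [2.2 1.  3.6] ->mm [-1.3  0.4  1.4] roll 0.13
```

```bash
python3 -m creep '[{"translation":[0,0,2],"roll":0,"gripper":0},{"translation":[0,0,4],"roll":0,"gripper":0},{"translation":[0,0,4],"roll":0,"gripper":0}]' && python3 -c "
from h import *
go((.574,-.1704,.0955),83.3)"
```

```text
time: 4.23
position: [0.574, -0.1692, 0.0942]
tool_rot: [0.746, 0.665, 0.001, 0.001]
ft_force: [1.9, 0.9, 9.2]
grip_width: 0.0004
grip_force: 4.5
t 4.23 pos [ 0.574  -0.1692  0.0942] yaw 83.43 tilt [-0.001  0.003 -1.   ] F [1.9 0.9 9.2] ->mm [-1.2  0.1 -1.3] roll 0.13
```

```bash
python3 -m creep '[{"translation":[0,0,2],"roll":0,"gripper":0},{"translation":[0,0,4],"roll":0,"gripper":0},{"translation":[0,0,4],"roll":0,"gripper":0}]' && python3 -m creep '[{"translation":[0,0,-20],"roll":0,"gripper":0},{"translation":[0,0,-40],"roll":0,"gripper":0},{"translation":[0,0,-40],"roll":0,"gripper":0},{"translation":[0,0,-40],"roll":0,"gripper":0}]'
python3 - <<'E'
from h import *
go((.560,-.1065,.13),83.3)
im=viewer.camera("wrist"); cv2.imwrite("pics/w2.png",im)
E
```

```text
time: 4.48
position: [0.5741, -0.1693, 0.0937]
tool_rot: [0.746, 0.666, 0.001, 0.002]
ft_force: [-3.7, 3.2, 30.1]
grip_width: 0.0006
grip_force: 14.2
time: 4.82
position: [0.5725, -0.169, 0.1291]
tool_rot: [0.746, 0.666, -0.0, 0.0]
ft_force: [0.3, 0.9, -0.4]
grip_width: 0.0004
grip_force: 0.0
t 4.82 pos [ 0.5725 -0.169   0.1291] yaw 83.45 tilt [-0.001  0.001 -1.   ] F [ 0.3  0.9 -0.4] ->mm [ 60.7 -19.5  -1. ] roll 0.15
```

View pics/w2.png

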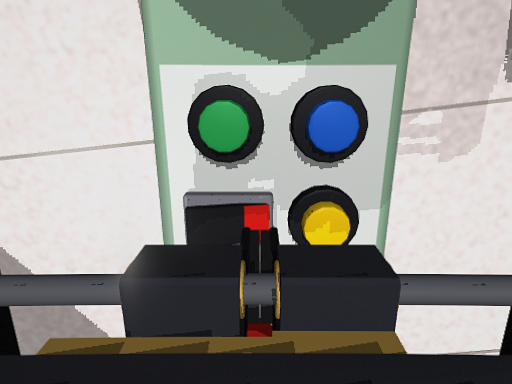

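```bash
python3 -c "
from h import *
print(atz('wrist',(224,127),.082))"; python3 -m creep '[{"translation":[20,-6,0],"roll":0,"gripper":0},{"translation":[40,-13,0],"roll":0,"gripper":0},{"translation":[61,-19.5,0],"roll":0,"gripper":0},{"translation":[61,-19.5,0],"roll":0,"gripper":0},{"translation":[61,-19.5,0],"roll":0,"gripper":0}]' && python3 -c "
from h import *
go((.560,-.1065,.101),83.3)"
```

```text
[ 0.55865723 -0.10744578  0.082     ]
time: 5.28
position: [0.5587, -0.1048, 0.127]
tool_rot: [0.746, 0.666, -0.001, -0.002]
ft_force: [0.2, -0.8, -0.1]
grip_width: 0.0005
grip_force: 0.0
t 5.28 pos [ 0.5587 -0.1048  0.127 ] yaw 83.56 tilt [ 0.001 -0.004 -1.   ] F [ 0.2 -0.8 -0.1] ->mm [-1.5  1.5 26. ] roll 0.26
```

```bash
python3 -m creep '[{"translation":[-1.5,1,12],"roll":0,"gripper":0},{"translation":[-1.5,1,20],"roll":0,"gripper":0},{"translation":[-1.5,1,26],"roll":0,"gripper":0},{"translation":[-1.5,1,31],"roll":0,"gripper":0},{"translation":[-1.5,1,34],"roll":0,"gripper":0}]' && python3 -m creep '[{"translation":[0,0,2],"roll":0,"gripper":0},{"translation":[0,0,2],"roll":0,"gripper":0}]'
```

```text
time: 5.7
position: [0.5607, -0.1086, 0.0949]
tool_rot: [0.747, 0.665, -0.001, -0.0]
ft_force: [-6.4, -0.0, 30.0]
grip_width: 0.0005
grip_force: 14.9
time: 5.87
position: [0.5607, -0.1085, 0.0951]
tool_rot: [0.746, 0.666, -0.0, 0.0]
ft_force: [-5.7, -0.8, 21.3]
grip_width: 0.0005
grip_force: 10.1
```

```bash
python3 -m creep '[{"translation":[0,0,-30],"roll":0,"gripper":0},{"translation":[0,0,-70],"roll":0,"gripper":0},{"translation":[0,0,-110],"roll":0,"gripper":0},{"translation":[0,0,-150],"roll":0,"gripper":0},{"translation":[0,0,-190],"roll":0,"gripper":0}]'
python3 - <<'E'
from h import *
cv2.imwrite("pics/w3.png",viewer.camera("wrist"))
for th in("pusher_top",): print(viewer.recognise("wrist",th)[:1])
go((.6115,.0686,.33),83.3)
E
```

```text
time: 6.28
position: [0.5605, -0.1079, 0.2839]
tool_rot: [0.747, 0.665, -0.0, -0.0]
ft_force: [0.9, -0.4, -0.2]
grip_width: 0.0005
grip_force: 0.0
[{'bbox': [303.6, 154.0, 25.0, 28.8], 'p': 0.37}]
t 6.38 pos [ 0.5651 -0.1095  0.2897] yaw 83.42 tilt [-0.004  0.015 -1.   ] F [0.4 0.2 0.1] ->mm [182.1  26.3 -40.7] roll 0.12
```

View pics/w3.png

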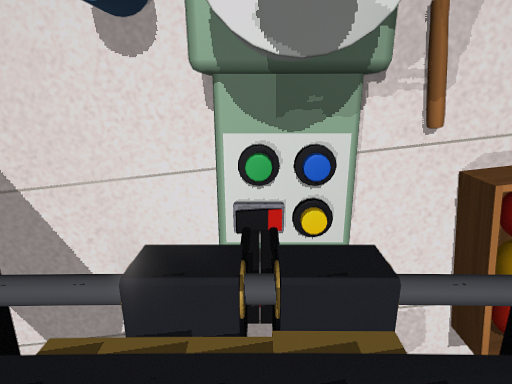

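```bash
python3 -m creep '[{"translation":[0,0,-40],"roll":0,"gripper":0},{"translation":[40,7,-45],"roll":0,"gripper":0},{"translation":[80,14,-45],"roll":0,"gripper":0},{"translation":[120,20,-45],"roll":0,"gripper":0},{"translation":[155,25,-45],"roll":0,"gripper":0}]' && python3 -m creep '[{"translation":[27,4,0],"roll":0,"gripper":0},{"translation":[27,4,0],"roll":0,"gripper":0},{"translation":[27,4,0],"roll":0,"gripper":0},{"translation":[27,4,0],"roll":0,"gripper":0}]'
python3 - <<'E'
from h import *
cv2.imwrite("pics/w4.png",viewer.camera("wrist")); 
go((.6115,.0686,.285),83.3)
c=cam("side"); print(viewer.camera("side").shape)
hsv=cv2.cvtColor(cv2.imread("pics/w4.png"),cv2.COLOR_BGR2HSV)
N,L,S,C=cv2.connectedComponentsWithStats(cv2.inRange(hsv,(9,150,50),(20,255,255)))
for i in 1+np.argsort(-S[1:,4])[:3]: print(S[i],C[i])
p=proj("wrist",[[.6115+.034*np.cos(a),.0686+.034*np.sin(a),.26] for a in np.arange(0,6.28,.785)]); print(p.round())
E
```

```text
time: 6.8
position: [0.6037, 0.0451, 0.3266]
tool_rot: [0.747, 0.665, -0.0, -0.001]
ft_force: [0.7, 0.1, 0.2]
grip_width: 0.0007
grip_force: 0.0
time: 7.13
position: [0.6102, 0.0692, 0.3264]
tool_rot: [0.746, 0.665, -0.001, -0.0]
ft_force: [-0.7, 0.8, -0.5]
grip_width: 0.0008
grip_force: 0.0
t 7.18 pos [0.6102 0.0686 0.3267] yaw 83.38 tilt [-0.001 -0.002 -1.   ] F [ 0.4 -0.9  0.7] ->mm [ 0.2  1.3 41.7] roll 0.08
(384, 512, 3)
[  38  305  421   50 6415] [277.51706937 340.14185503]
[ 211  163  100   98 6228] [260.39563263 204.95520231]
[ 376  156   13   92 1057] [382.25543992 203.02365184]
[[312. 207.]
 [294. 174.]
 [256. 163.]
 [221. 182.]
 [211. 218.]
 [231. 249.]
 [267. 258.]
 [300. 241.]]
```

View pics/w4.png

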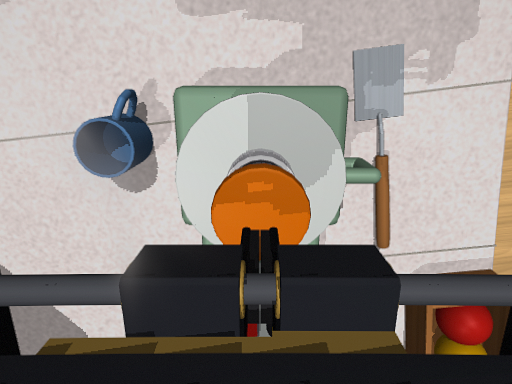

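```bash
python3 -m creep '[{"translation":[0,1,15],"roll":0,"gripper":0},{"translation":[0,1,30],"roll":0,"gripper":0},{"translation":[0,1,40],"roll":0,"gripper":0},{"translation":[0,1,50],"roll":0,"gripper":0},{"translation":[0,1,60],"roll":0,"gripper":0}]' && python3 -m creep '[{"translation":[0,0,8],"roll":0,"gripper":0},{"translation":[0,0,16],"roll":0,"gripper":0},{"translation":[0,0,22],"roll":0,"gripper":0},{"translation":[0,0,26],"roll":0,"gripper":0},{"translation":[0,0,26],"roll":0,"gripper":0}]'
```

```text
time: 7.65
position: [0.6112, 0.0683, 0.2676]
tool_rot: [0.747, 0.665, -0.001, 0.0]
ft_force: [-3.4, -1.9, 7.2]
grip_width: 0.0005
grip_force: 3.3
time: 8.07
position: [0.6112, 0.0684, 0.2422]
tool_rot: [0.747, 0.665, -0.001, 0.001]
ft_force: [-2.5, -1.6, 3.5]
grip_width: 0.0003
grip_force: 2.2
```

```bash
python3 -m creep '[{"translation":[0,0,2],"roll":0,"gripper":0},{"translation":[0,0,4],"roll":0,"gripper":0},{"translation":[0,0,6],"roll":0,"gripper":0},{"translation":[0,0,6],"roll":0,"gripper":0},{"translation":[0,0,6],"roll":0,"gripper":0}]'
```

```text
time: 8.48
position: [0.6112, 0.0684, 0.2393]
tool_rot: [0.746, 0.665, -0.0, 0.001]
ft_force: [-6.5, -2.2, 18.2]
grip_width: 0.0
grip_force: 8.9
```

```bash
python3 -m creep '[{"translation":[0,0,2],"roll":0,"gripper":0},{"translation":[0,0,3],"roll":0,"gripper":0},{"translation":[0,0,3],"roll":0,"gripper":0},{"translation":[0,0,3],"roll":0,"gripper":0},{"translation":[0,0,3],"roll":0,"gripper":0}]'
python3 - <<'E'
from h import *
a=viewer.camera("side")[130:290,215:335];cv2.imwrite("pics/s5.png",cv2.resize(a,None,fx=3.7,fy=3.7,interpolation=cv2.INTER_CUBIC)); go((.6115,.0686,.239))
E
```

```text
time: 8.9
position: [0.6113, 0.0684, 0.2392]
tool_rot: [0.746, 0.666, 0.0, 0.002]
ft_force: [-11.3, -2.9, 30.1]
grip_width: 0.0003
grip_force: 14.9
t 8.95 pos [0.6113 0.0684 0.2392] yaw 83.45 tilt [-0.002  0.003 -1.   ] F [-11.6  -1.4  29.3] ->mm [0.2 0.2 0.2] roll None
```

View pics/s5.png

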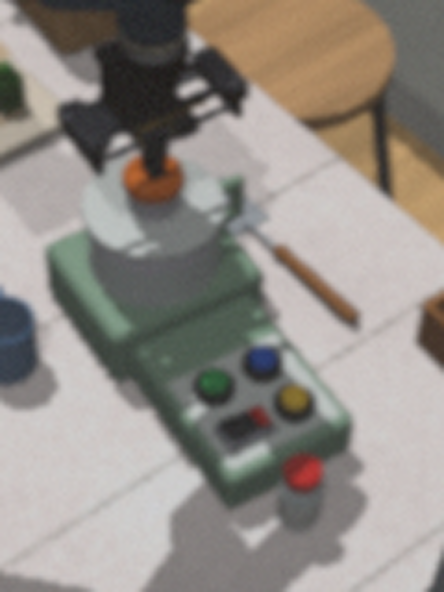

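The side view shows the cap on the rim at about (153,180) with the fingertips on it, the keys released, and the jar and cup where they stood. The cap doesn't move under a steady 30 N.

```bash
python3 -c "
from rig import hand_in
print(hand_in())"
```

```text
the job is handed in; nothing more can be done
None
```

I handed the job in at about 9 s of robot time: rocker pressed to its stop, green key pressed fully in and released, and the pusher held on the tube's rim with about 30 N (no verdict was returned).

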